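# Feel along the stencil cassette's seam with the stylus

## Robot

A 7-joint arm with a two-finger parallel gripper is mounted at the origin on the work surface. World frame = base frame: x ahead of the robot, y to its left, z up, the work surface at z = 0. Lengths are in m, angles in rad, forces in N, time in s.
With the tool pointing down it reaches from about 0.4 to 0.85 m from the base axis. Payload 10.4 kg.
Tool frame: the origin (TCP) lies between the finger pads; the fingertips stand 22 mm ahead of it and the grasp point (between the pads) lies 3 mm ahead of it; z points along the fingers, y is the line along which they close (so a half turn about z gives the same grasp; the last joint's range is limited). The gripper opens to 85 mm and grips with 20 to 120 N. Pads are 22 mm wide; open, the fingers measure 114 mm over their backs; the gripper's body (76 mm by 85 mm) begins 54 mm behind the grasp point. The pads swing forward as they close: fully open they stand 13 mm farther back than shut.
Start: joints at [-1.177, 0.332, -0.065, 1.46, 0.022, 1.35, -0.088], TCP at [0.253, 0.572, 0.253] pointing down, gripper open.
Joint ranges: [-2.6, 2.6], [-0.5, 2.12], [-1.47, 1.34], [0.16, 2.42], [-1.27, 4.41], [0.06, 2.06], [-2.6, 2.6]. Speed limits (rad/s): [2.22, 2.22, 2.79, 2.79, 3.14, 3.14, 3.14].

## Interface

Orientations are given as a unit quaternion [x, y, z, w].
In Python, from workcell import manip, camera, ticket, boxes_of, outline_of gives the robot as it stands.
- The arm moves only by the tool carry_out, never from a script. Its argument "deltas" is a list of rows, each a list of 5 numbers: the shift along the tool's x, y, z as a fraction of full scale, then the turn about the tool's z as a fraction of full scale, then the opening, from -1 (shut) to 1 (fully open), so that 0 is half open. In form: [[tx, ty, tz, spin, gripper], ...]. A call has 1 to 20 rows; each row is the pose to reach, as a shift and turn from the pose commanded when the call began, along the tool's axes at that moment; what a row does not reach only later rows make up. Full scale, the value 1, is 150 mm for a shift and 30 degrees for a turn. A row lasts 1/8 s, in which the tool goes at most 62.5 mm and 10.7 degrees, less where a joint would pass 70% of its speed; a pose out of reach is approached as far as the arm can. A call with a number of a shift or a turn outside -1 to 1 is refused whole. A call with a gripper value outside its range is refused whole. The fingers move at their own pace and stop on an object; "force" is the grip in N (left out, the last holds). Time passes only in rows, so rows that repeat a pose let the fingers close. It gives the time, the measured TCP pose, the force, the opening and the grip force at its end, in the units of the state.
- manip.get_obs(): the state, without advancing time (a new reading comes with each control period).
- camera(name): name is "scene" or "top" or "wrist"; returns a dict with "img" (420x560x3 uint8, red, green, blue), "depth" (420x560 float32, m along the optical axis (not along the pixel's ray), 0 where there is no reading), "vertical_fov" (degrees; the focal length in pixels is half the picture's height over the tangent of half this angle, whatever the lens; pixels are square), "cx", "cy" (the principal point, pixels), "R" (3x3) and "t" (3): a world point X has camera coordinates R X + t. Camera axes: x right, y down, z forward; pixel columns grow to the right and rows downward; lengths in m; the calibration is good to about 2 mm. A picture is of the moment at which its call begins.
- ticket.hand_in(): hands the job in; it is judged then, once.
Trained networks look in a picture, given as the dict that the camera call returned (one of the last four; its "shot" number tells which), for a name from the list of things; names that differ only in an ending like _2 or _b are one class to them, and where a whole thing is asked for, a point or a joint stands for the part that bears it (a point fixed in the world has none). Each returns a list of dicts, best first, with "conf" (0 to 1); they miss things now and then, are a little off and sometimes report something else, mostly with a low value. They report only what shows in the picture. A call takes as long as a camera call. They do not tell look-alikes from the thing itself.
- boxes_of(query, picture): "position" ([x, y, z] in m, in world coordinates, good to about 4 mm: the middle of the surface that is visible of it).
- outline_of(query, picture): "region" (420x560 bool, what is visible of it).
The state is a dict: "clock": time; "joint_pos": joint angles; "joint_velocities": joint speeds; "tau": joint torques, N m; "position": TCP position; "ee_rot": TCP orientation; "ft_force": force on the tool from outside, world axes, zero at the start; "torque": the same for the moment, N m; "grip_width": opening from 0.0 (shut) to 1.0 (fully open); "grasp_force": force on a finger pad.
Only numpy, scipy, OpenCV 4.12 (cv2) and the standard library are available. Lean on these libraries where they do the work, as an engineer would, in place of code of your own. Each camera call takes 0.05 s, during which the arm holds its last target. There are 200 camera calls.

## Task

Check the joint between the two stencil plates: press the orange release so that the cassette's tray pops out, take the T-handled stylus from its stand and draw its tip slowly (about 3 cm a second) along the whole groove between the plates from the green-dot end to the red-dot end, keeping the tip down in the groove all the way. Then lay the stylus back in the notches of its stand, let go, and push the tray home until it clicks and stays shut. Leave the jars and other things where they are.

Things in the scene. Friction and masses are not known exactly. Their poses are not given: they have to be found in the camera images.
- cassette: Grey plastic stencil cassette (fixed housing), 160 x 200 mm in plan, 62 mm high, open at the front; origin at the centre of its underside, z up, front towards its own -x, y to its left seen from behind (looking along +x). Its tray slides out towards -x. An orange release button stands on its top.
- release_top (a point): Centre of the flat top of the orange round release button (32 mm across), 10 mm along +x from the cassette's centre and 76 mm above the work surface when up. It is sprung: travel 8 mm straight down, about 1.3 N to start and 3.3 N fully down; the latch lets go about half way down, and the button comes up again when released.
- tray (a joint): Slide of the cassette's tray, m: 0 latched home, 0.105 fully out (towards the cassette's -x); it can be pushed to -0.005 at the hard stop. A spring drives it out (4 N home, 2 N out) in about a second once unlatched. Pushed to -0.002 or beyond it clicks, and rests at 0 when let go; the last 20 mm take up to about 9 N.
- tray_front (a point): Middle of the outer face of the tray's blue front panel (200 mm wide, 8 mm thick, from 6 to 54 mm above the work surface; this point is at 32 mm), moves with the tray; axes as the cassette's; the face looks towards -x. When home, it lies 88 mm in front of the cassette's origin.
- stylus: T-handled feeler stylus, loose, 70 g: yellow square bar 14 x 104 x 14 mm, long side along its y, with a thin steel shank down from the middle of the bar. Origin at the centre of the bar; z up. The shank (10 mm thick, its last 23 mm 6 mm thick) ends in a rounded tip (6 mm) 62 mm below the origin. The two ends are alike.
- stylus_tip (a point): The very lowest point of the stylus's tip, 62 mm below the centre of its bar.
- stand: Black stylus stand, fixed: base 70 x 100 x 8 mm and two cheeks, 8 mm thick, 46 mm wide, at y = +/-38 mm, 68 mm apart, each with a flared open notch (about 20 mm wide, 14 mm deep) that holds the bar along the stand's y, underside 75 mm up, shank between the cheeks. Origin at the centre of the underside. It may stand left or right of the cassette.
- stand_rest (a point): Where the centre of the stylus's bar is when it lies in the stand's notches, 82 mm above the stand's underside.
- seam0 (a point): Point on the floor of the seam, on its centre line: the start of the seam, at the end with the green dot; moves with the tray, axes as the cassette's. With the tray home it is at x -64, y -64 mm from the cassette's origin, 22 mm above the work surface. The seam is a dark groove, 10 mm wide, 6 mm deep, closed 6 mm past each end.
- seam1 (a point): Point on the floor of the seam, on its centre line: half way along the first straight part; moves with the tray, axes as the cassette's. With the tray home it is at x -64, y -43 mm from the cassette's origin, 22 mm above the work surface.
- seam2 (a point): Point on the floor of the seam, on its centre line: the first bend; moves with the tray, axes as the cassette's. With the tray home it is at x -64, y -22 mm from the cassette's origin, 22 mm above the work surface. The groove runs in straight lines seam0-2-4-6.
- seam3 (a point): Point on the floor of the seam, on its centre line: half way along the slanted part; moves with the tray, axes as the cassette's. With the tray home it is at x -49, y 0 mm from the cassette's origin, 22 mm above the work surface. The groove lies between a brass plate (front) and a silver plate (rear), tops flush, 28 mm above the work surface.
- seam4 (a point): Point on the floor of the seam, on its centre line: the second bend; moves with the tray, axes as the cassette's. With the tray home it is at x -34, y 22 mm from the cassette's origin, 22 mm above the work surface.
- seam5 (a point): Point on the floor of the seam, on its centre line: half way along the last straight part; moves with the tray, axes as the cassette's. With the tray home it is at x -34, y 43 mm from the cassette's origin, 22 mm above the work surface.
- seam6 (a point): Point on the floor of the seam, on its centre line: the end of the seam, at the end with the red dot; moves with the tray, axes as the cassette's. With the tray home it is at x -34, y 64 mm from the cassette's origin, 22 mm above the work surface.
- jar_a: White lidded dye jar, 73 mm across, 73 mm high; bystander, loose; origin at the centre of its underside.
- jar_b: Yellow dye jar with white lid, 73 mm across, 73 mm high; bystander, loose; origin at the centre of its underside.
- jar_c: Brown-red dye jar with white lid, 73 mm across, 73 mm high; bystander, loose; origin at the centre of its underside.
- carton: Red flat carton 200 x 110 x 55 mm, long side along its x; bystander, loose; origin at the centre of its underside.
- brush: Hand brush lying along its x; bystander, loose; origin at the centre of its underside.
- cup: White plastic measuring cup, 68 mm across, 75 mm high; bystander, loose; origin at the centre of its underside.
There are look-alikes about, which are no part of the job. Of the things shaped like the stylus, the yellow one is meant.

How it is judged:
By the outcome, as a careful person would: the job done as asked, in the order asked, and still so for the second after the job is handed in, with the robot touching nothing.
It also fails if it takes over 72 s, if anything falls off the work surface, if the arm or the gripper's body presses on something with over 40 N, if the wrist force passes 120 N, or if a joint passes its speed limit or range.

## Working session

There is one attempt and no reset: what is moved stays moved. The work goes in short steps, Python scripts to look and compute and a tool call to move; the robot and the scene stay as the last step left them, time stands still between calls to the robot, and variables do not carry over. Pictures are saved under pics/ and viewed, at most 10 in all, crops included, and the job is handed in when it is done.

Besides the shell and the picture viewer there is one more tool, called after ">>>" in YAML: its name, and indented under it one key for each argument. carry_out: Moves the arm, as the interface text tells. Its arguments: {"type":"object","properties":{"deltas":{"type":"array","items":{"type":"array","items":{"type":"number"}}},"force":{"type":"number"}},"required":["deltas"]}

```bash
mkdir -p pics
cat > h.py <<'E'
import numpy as np, cv2
from workcell import manip, camera, ticket, boxes_of, outline_of
from scipy.spatial.transform import Rotation as Ro
def f_of(c): return c["img"].shape[0]/2/np.tan(np.radians(c["vertical_fov"])/2)
def cloud(c):
    f=f_of(c); v,u=np.mgrid[:420,:560]; z=c["depth"]
    P=np.stack([(u-c["cx"])/f*z,(v-c["cy"])/f*z,z],-1)
    return (P-c["t"])@c["R"]
def pix(c,X):
    p=np.asarray(c["R"])@np.asarray(X)+c["t"]; return f_of(c)*p[0]/p[2]+c["cx"], f_of(c)*p[1]/p[2]+c["cy"]
def save(n,img): cv2.imwrite("pics/"+n,img[...,::-1])
E
python3 - <<'E'
from h import *
o=manip.get_obs(); print({k:np.round(v,3) for k,v in o.items()})
a=camera("top");b=camera("scene")
save("a.png",np.vstack([a["img"],b["img"]])[:, :] if 0 else cv2.resize(np.hstack([a["img"],b["img"]]),(800,300)))
save("top.png",a["img"])
for q in ["cassette","release_top","tray_front","stylus","stand","jar_a","carton","brush","cup","seam0"]:
    for n,c in (("top",a),("scene",b)):
        for d in boxes_of(q,c)[:4]: print(q,n,np.round(d["position"],3),round(d["conf"],2),np.round(pix(c,d["position"])))
E
```

```text
{'clock': np.float64(0.0), 'joint_pos': array([-1.177,  0.333, -0.065,  1.461,  0.022,  1.35 , -0.089]), 'joint_velocities': array([ 0.   ,  0.   , -0.   ,  0.   , -0.002, -0.001, -0.   ]), 'tau': array([-0.0000e+00, -6.2545e+01,  4.9000e-02, -3.9161e+01,  1.6000e-02,
        1.0000e-02, -0.0000e+00]), 'position': array([0.253, 0.571, 0.253]), 'ee_rot': array([ 0.207,  0.978, -0.001, -0.   ]), 'ft_force': array([-0.247, -0.319, -0.321]), 'torque': array([ 0.019, -0.005, -0.031]), 'grasp_force': np.float64(0.0), 'grip_width': np.float64(1.005)}
cassette top [0.63  0.02  0.061] 0.88 [269. 191.]
cassette top [ 0.739 -0.248  0.048] 0.65 [380. 149.]
cassette scene [ 0.649 -0.01   0.063] 0.89 [309. 224.]
release_top top [0.646 0.02  0.074] 0.65 [269. 184.]
release_top top [0.721 0.354 0.071] 0.45 [127. 152.]
tray_front top [0.552 0.028 0.05 ] 0.96 [265. 225.]
tray_front scene [0.54  0.274 0.033] 0.3 [326. 167.]
stylus top [0.554 0.033 0.048] 0.7 [263. 224.]
stylus top [0.397 0.359 0.072] 0.53 [115. 292.]
stylus top [0.529 0.313 0.086] 0.52 [138. 232.]
stylus scene [0.405 0.36  0.066] 0.51 [304. 133.]
stand top [0.525 0.308 0.009] 0.59 [149. 239.]
stand top [0.523 0.308 0.088] 0.55 [140. 235.]
stand scene [0.542 0.271 0.032] 0.74 [326. 168.]
jar_a top [0.719 0.354 0.071] 0.88 [127. 153.]
jar_a top [0.358 0.224 0.072] 0.87 [176. 310.]
jar_a top [ 0.371 -0.216  0.071] 0.6 [374. 304.]
jar_a scene [0.732 0.339 0.062] 0.82 [390. 169.]
jar_a scene [0.361 0.203 0.062] 0.69 [267. 153.]
carton top [ 0.573 -0.307  0.052] 0.64 [409. 217.]
carton scene [ 0.592 -0.329  0.052] 0.61 [219. 294.]
brush top [ 0.704 -0.365  0.021] 0.56 [426. 167.]
brush scene [ 0.707 -0.376  0.016] 0.67 [247. 339.]
brush scene [ 0.541 -0.047  0.051] 0.31 [269. 220.]
cup top [ 0.742 -0.247  0.043] 0.67 [379. 149.]
cup scene [ 0.732 -0.244  0.052] 0.56 [287. 296.]
seam0 top [0.55  0.034 0.05 ] 0.76 [263. 226.]
```

View pics/top.png

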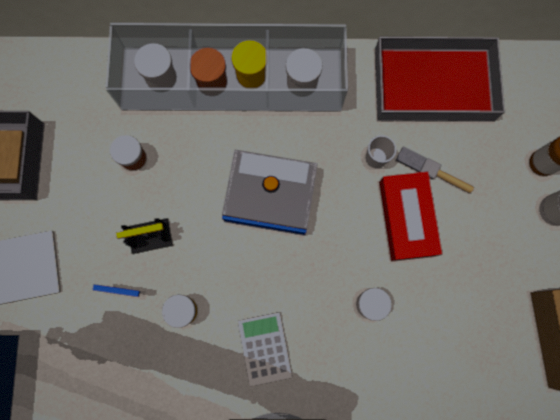

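View pics/a.png

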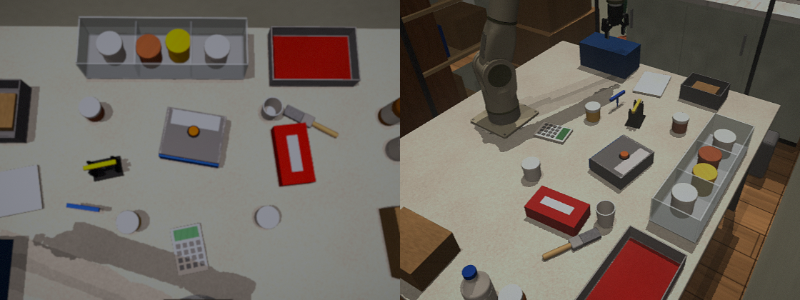

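The pictures show the cassette at (268,190) with the orange button at (271,184), its blue front facing down the image (-x). Two things are shaped like the stylus: a yellow bar at (139,231) on a black stand, and a blue bar at (116,290). The yellow one fits the description. I'll confirm it in a crop and measure.

Run:
```python
from h import *
a=camera("top");b=camera("scene")
save("crop.png",np.hstack([cv2.resize(a["img"][195:310,85:200],(400,400),interpolation=2),cv2.resize(b["img"][100:200,280:380],(400,400),interpolation=2)]))
for n,c in (("top",a),("scene",b)):
    P=cloud(c); h=cv2.cvtColor(c["img"],cv2.COLOR_RGB2HSV).astype(int); H,S,V=h[...,0],h[...,1],h[...,2]
    def rep(name,m,full=True):
        m=cv2.morphologyEx(m.astype(np.uint8),cv2.MORPH_OPEN,np.ones((2,2)))>0
        p=P[m]; 
        if len(p)<5: print(n,name,len(p));return
        r=cv2.minAreaRect((p[:,:2]*1000).astype(np.float32)); print(n,name,len(p),"med",np.round(np.median(p,0),4),"rect",np.round(r[0],1),np.round(r[1],1),round(r[2],1),"z",np.round(np.percentile(p[:,2],[5,50,95]),4))
    X,Y,Z=P[...,0],P[...,1],P[...,2]
    def box(x0,x1,y0,y1,z0,z1): return (X>x0)&(X<x1)&(Y>y0)&(Y<y1)&(Z>z0)&(Z<z1)
    rep("yellow",box(.45,.6,.22,.4,.075,.1)&(H>22)&(H<36)&(S>140)&(V>90))
    rep("stand cheeks",box(.45,.6,.22,.4,.06,.1)&(V<60))
    rep("standbase",box(.45,.6,.22,.4,.004,.014)&(V<60))
    rep("orange",box(.5,.8,-.1,.15,.07,.085)&(H<20)&(S>150))
    rep("casstop",box(.45,.8,-.15,.2,.057,.067))
    rep("blue",box(.4,.8,-.15,.2,.01,.056)&(H>100)&(H<130)&(S>120))
```

```text
top yellow 270 med [0.5306 0.3087 0.0892] rect [471.4 174. ] [408.5  66.5] 66.2 z [0.0793 0.0892 0.0931]
top stand cheeks 135 med [0.5241 0.3351 0.0743] rect [531.6 305.9] [43.7 83.4] 12.4 z [0.052  0.0743 0.0886]
top standbase 590 med [0.5178 0.3022 0.0088] rect [478.3 166.8] [396.4 104.1] 69.0 z [0.0041 0.0088 0.0133]
top orange 146 med [0.6442 0.0128 0.0763] rect [645.5  13.9] [28.  30.2] 0.2 z [0.0649 0.0763 0.0804]
top casstop 5269 med [0.631  0.0156 0.0631] rect [550.4  28.3] [202.4 369. ] 80.4 z [0.059  0.0631 0.0668]
top blue 270 med [0.5514 0.0256 0.0424] rect [500.9  -2.7] [241.6 150.4] 30.6 z [0.0191 0.0424 0.057 ]
scene yellow 73 med [0.5354 0.3114 0.0852] rect [518.3 364.8] [ 16.6 224.1] 19.7 z [0.0324 0.0852 0.0913]
scene stand cheeks 109 med [0.5396 0.2749 0.0679] rect [515.5 350.1] [ 58.7 193.7] 24.5 z [0.007  0.0679 0.0858]
scene standbase 154 med [0.5569 0.299  0.0065] rect [ 826.9 -284.6] [  84.4 1401.4] 26.1 z [-0.0006  0.0065  0.0117]
scene orange 67 med [0.6517 0.0139 0.0749] rect [654.   18.3] [41.6 22.8] 69.7 z [0.0637 0.0749 0.0782]
scene casstop 2693 med [0.6461 0.0051 0.0614] rect [ 827.9 -406.7] [ 240.7 1171.8] 23.6 z [0.0571 0.0614 0.0651]
scene blue 0
```

View pics/crop.png

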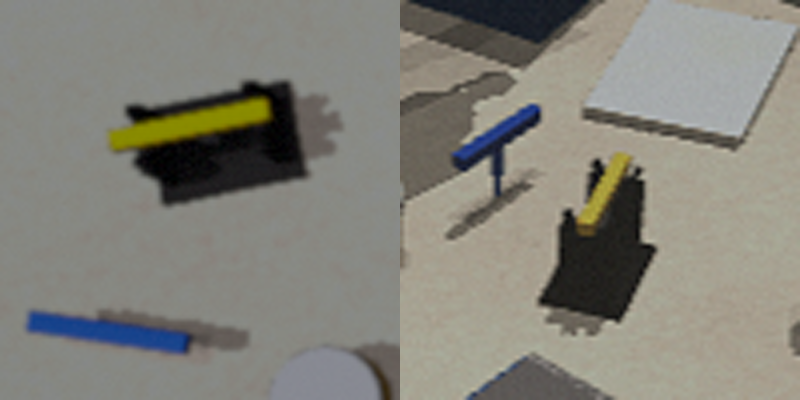

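```bash
cat >> h.py <<'E'
def onplane(c,uv,z):
    uv=np.atleast_2d(uv).astype(float); f=f_of(c)
    d=np.c_[(uv[:,0]-c["cx"])/f,(uv[:,1]-c["cy"])/f,np.ones(len(uv))]@c["R"]; o=-np.asarray(c["R"]).T@c["t"]
    return o+d*((z-o[2])/d[:,2])[:,None]
def plan(target,yaw=None):
    """fractions to reach TCP target with tool-y at world angle yaw (deg, mod 180)"""
    o=manip.get_obs(); R=Ro.from_quat(o["ee_rot"]).as_matrix()
    d=R.T@(np.asarray(target)-o["position"])/.15
    cur=np.degrees(np.arctan2(R[1,1],R[0,1])); s=0
    if yaw is not None: s=-((yaw-cur+90)%180-90)/30
    print("t",round(float(o["clock"]),2),"pos",np.round(o["position"],4),"yawy",round(cur,1),"F",np.round(o["ft_force"],1),"grip",round(float(o["grip_width"]),3),round(float(o["grasp_force"]),1),"-> d",np.round(d,3),"spin",round(s,3))
def mask(c,lo,hi,near,rad):
    h=cv2.cvtColor(c["img"],cv2.COLOR_RGB2HSV); m=cv2.inRange(h,np.array(lo),np.array(hi))
    w=np.zeros_like(m); cv2.circle(w,tuple(int(v) for v in near),int(rad),255,-1); m&=w
    n,l,st,ce=cv2.connectedComponentsWithStats(m)
    k=1+np.argmax(st[1:,4]); return l==k
def rectof(c,m,z):
    v,u=np.nonzero(m); p=onplane(c,np.c_[u,v],z)[:,:2]*1000
    r=cv2.minAreaRect(p.astype(np.float32)); return np.round(r[0],1),np.round(r[1],1),round(r[2],1),np.round(p.mean(0),1)
E
python3 - <<'E'
from h import *
a=camera("top")
m=mask(a,(22,130,90),(36,255,255),(139,231),35); print("yellow",rectof(a,m,.089))
m=mask(a,(5,150,90),(20,255,255),(271,184),14); print("orange",rectof(a,m,.076))
m=mask(a,(100,120,40),(130,255,255),(263,224),60); print("blue",rectof(a,m,.05))
P=cloud(a);X,Y,Z=P[...,0],P[...,1],P[...,2]
m=(np.abs(Z-.0625)<.006)&(X>.5)&(X<.78)&(Y>-.12)&(Y<.16); m=cv2.morphologyEx(m.astype(np.uint8),cv2.MORPH_OPEN,np.ones((5,5)))
print("top",rectof(a,m>0,.062))
plan([.5,.3,.22],12)
E
```

```text
yellow (array([532.5, 310.5]), array([ 14.4, 102. ]), 12.6, array([532.6, 310.2]))
orange (array([646.9,  16.2]), array([28.7, 30.1]), 0.3, array([647.5,  16.4]))
blue (array([553.8,  32.5]), array([197. ,  12.5]), 80.5, array([553.5,  31.1]))
top (array([637.9,  17.4]), array([200.1, 160.9]), 80.5, array([636.4,  16.9]))
t 1.25 pos [0.253  0.5715 0.2533] yawy 66.1 F [0.1 0.3 0.4] grip 0.998 0.0 -> d [-2.238 -0.989  0.222] spin 1.804
```

>>> carry_out:
  deltas:
    - [-0.33,-0.19,0.1,0.33,-1]
    - [-0.66,-0.38,0.2,0.66,-1]
    - [-0.98,-0.58,0.3,0.9,-1]
  force: 60

```text
clock: 1.62
position: [0.3532, 0.4309, 0.208]
ee_rot: [0.432, 0.902, 0.0, 0.0]
ft_force: [1.7, 0.5, 0.3]
grip_width: 0.379
grasp_force: 0.0
```

```bash
python3 -c "
from h import *
plan([.647,.0165,.15],12.6)"
```

```text
t 1.62 pos [0.3532 0.4309 0.208 ] yawy 38.8 F [1.7 0.5 0.3] grip 0.379 0.0 -> d [-3.38  -0.207  0.386] spin 0.875
```

>>> carry_out:
  deltas:
    - [-0.33,-0.02,0,0.3,-1]
    - [-0.66,-0.04,0,0.6,-1]
    - [-1,-0.06,0,0.87,-1]

```text
clock: 2.0
position: [0.4407, 0.3091, 0.2086]
ee_rot: [0.624, 0.781, 0.0, -0.0]
ft_force: [0.0, -0.2, -1.1]
grip_width: 0.001
grasp_force: 0.0
```

```bash
python3 -c "
from h import *
plan([.647,.0165,.15],12.6)"
```

```text
t 2.0 pos [0.4407 0.3091 0.2086] yawy 12.8 F [ 0.  -0.2 -1.1] grip 0.001 0.0 -> d [-2.206  0.911  0.39 ] spin 0.005
```

>>> carry_out:
  deltas:
    - [-0.33,0.15,0,0,-1]
    - [-0.66,0.3,0,0,-1]
    - [-1,0.45,0,0,-1]

```text
clock: 2.38
position: [0.5403, 0.1782, 0.2086]
ee_rot: [0.622, 0.783, 0.0, 0.0]
ft_force: [0.6, 0.2, 0.6]
grip_width: 0.001
grasp_force: 0.0
```

>>> carry_out:
  deltas:
    - [-0.33,0.15,0.1,0,-1]
    - [-0.66,0.3,0.2,0,-1]
    - [-1,0.45,0.3,0,-1]
    - [-1,0.45,0.3,0,-1]

```text
clock: 2.88
position: [0.6398, 0.0428, 0.1616]
ee_rot: [0.625, 0.781, -0.002, 0.0]
ft_force: [-0.6, 0.7, 0.4]
grip_width: 0.001
grasp_force: 0.0
```

Run:
```python
from h import *
plan([.647,.0165,.1],12.6)
c=camera("wrist"); save("w1.png",c["img"])
try:
  u=pix(c,[.647,.0165,.076]); print(u); m=mask(c,(5,150,60),(20,255,255),u,60); print("orange",rectof(c,m,.076))
except Exception as e: print(e)
```

```text
t 2.88 pos [0.6398 0.0428 0.1616] yawy 12.6 F [-0.6  0.7  0.4] grip 0.001 0.0 -> d [-0.181  0.01   0.412] spin 0.001
(np.float64(277.46606995941346), np.float64(258.53224318287005))
orange (array([645.5,  27.4]), array([30.4, 17.6]), 11.2, array([645.9,  28.6]))
```

>>> carry_out:
  deltas:
    - [-0.18,0.01,0.2,0,-1]
    - [-0.18,0.01,0.38,0,-1]
    - [-0.18,0.01,0.41,0,-1]
    - [-0.18,0.01,0.44,0,-1]
    - [-0.18,0.01,0.47,0,-1]
    - [-0.18,0.01,0.475,0,-1]

```text
clock: 3.68
position: [0.6468, 0.023, 0.0926]
ee_rot: [0.622, 0.783, 0.0, 0.0]
ft_force: [0.2, -0.5, -0.7]
grip_width: -0.001
grasp_force: 0.0
```

Run:
```python
from h import *
plan([.647,.0165,.09],12.6)
c=camera("top"); save("t2.png",c["img"][130:280,180:360])
m=mask(c,(100,120,40),(130,255,255),(255,245),80); print("blue",rectof(c,m,.05))
```

```text
t 3.67 pos [0.6468 0.023  0.0926] yawy 13.1 F [ 0.2 -0.5 -0.7] grip -0.001 0.0 -> d [-0.043 -0.009  0.017] spin 0.015
blue (array([537.6, -45.9]), array([11.8, 37.3]), 0.2, array([537.6, -46.3]))
```

>>> carry_out:
  deltas:
    - [-0.04,0,0.01,0,-1]
    - [-0.04,0,0.02,0,-1]
    - [-0.04,0,0.03,0,-1]
    - [-0.04,0,0.03,0,-1]

```text
clock: 4.22
position: [0.6486, 0.0158, 0.0899]
ee_rot: [0.623, 0.782, 0.001, 0.001]
ft_force: [-7.0, 0.3, 19.5]
grip_width: 0.001
grasp_force: 9.7
```

Run:
```python
from h import *
plan([.647,.0165,.09],12.6)
c=camera("top"); save("t2.png",cv2.resize(c["img"][130:280,180:360],(720,600)))
m=mask(c,(100,120,40),(130,255,255),(255,245),80); print("blue",rectof(c,m,.05))
```

```text
t 4.22 pos [0.6486 0.0158 0.0899] yawy 13.0 F [-7.   0.3 19.5] grip 0.001 9.7 -> d [ 0.007 -0.009 -0.001] spin 0.012
blue (array([468.9, -42.2]), array([20.7,  9.2]), 89.9, array([469.4, -42.3]))
```

View pics/t2.png

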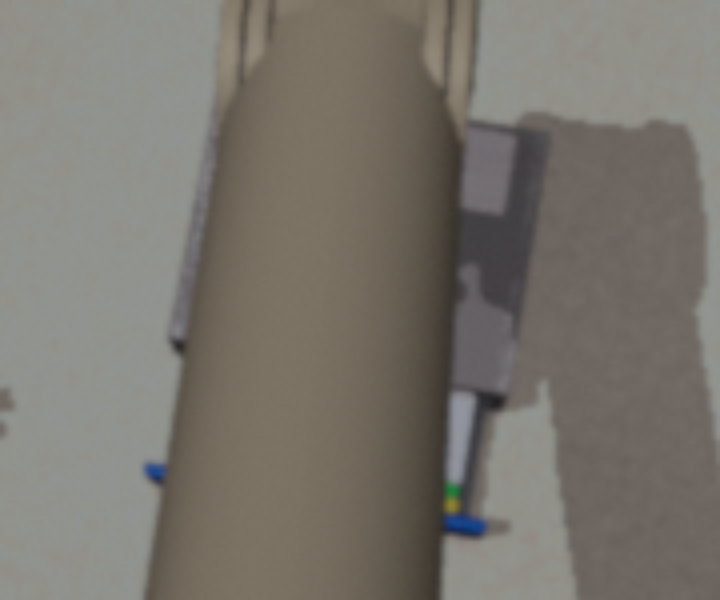

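The tray has popped out: the blue panel is now at the bottom of the crop, with the green dot showing. Next I'll lift clear and go to the stylus.

>>> carry_out:
  deltas:
    - [0,0,-0.35,0,-1]
    - [0.3,-0.05,-0.73,0,-1]
    - [0.65,-0.1,-0.73,0,1]
    - [1,-0.16,-0.73,0,1]

```text
clock: 4.78
position: [0.5905, 0.1589, 0.1983]
ee_rot: [0.623, 0.783, 0.001, 0.001]
ft_force: [0.5, 0.3, -0.3]
grip_width: 0.419
grasp_force: 0.0
```

>>> carry_out:
  deltas:
    - [0.4,-0.05,0,0,1]
    - [0.75,-0.1,0,0,1]
    - [1,-0.16,0,0,1]
    - [1,-0.16,0,0,1]

```text
clock: 5.28
position: [0.5316, 0.3016, 0.1966]
ee_rot: [0.62, 0.784, -0.0, -0.001]
ft_force: [0.6, -0.5, -0.3]
grip_width: 1.001
grasp_force: 0.0
```

Run:
```python
from h import *
plan([.5325,.3105,.085],12.6)
c=camera("wrist"); u=pix(c,[.5325,.3105,.089]);print(u)
m=mask(c,(22,130,60),(36,255,255),u,200); print("yellow w",rectof(c,m,.089))
c=camera("top"); save("t3.png",cv2.resize(c["img"][150:270,180:340],(800,600),interpolation=2))
m=mask(c,(100,120,40),(130,255,255),(255,265),80); print("blue",rectof(c,m,.054))
for n,lo,hi in (("green",(45,100,60),(80,255,255)),("red",(0,150,80),(8,255,255)),("red2",(172,150,80),(180,255,255)),("orange",(9,150,90),(20,255,255))):
  try:
    m=mask(c,lo,hi,(262,230) if n!="orange" else (271,184),60 if n!="orange" else 14); print(n,m.sum(),rectof(c,m,.028))
  except Exception as e: print(n,e)
for q in ["stylus","jar_a"]:
  for d in boxes_of(q,c)[:4]: print(q,np.round(d["position"],3),round(d["conf"],2))
```

```text
t 5.28 pos [0.5316 0.3016 0.1966] yawy 13.3 F [ 0.6 -0.5 -0.3] grip 1.001 0.0 -> d [0.056 0.02  0.744] spin 0.024
(np.float64(279.61492835004395), np.float64(200.12498006759728))
yellow w (array([532.3, 311.3]), array([ 14.5, 102.4]), 12.2, array([531.7, 314.1]))
blue (array([450.5,  48.6]), array([195.2,   9.3]), 80.7, array([449.8,  45. ]))
green 19 (array([478. , -18.3]), array([9.4, 9.4]), 0.1, array([477.5, -18.3]))
red 12 (array([495.3, 105.2]), array([7.2, 7.1]), 1.2, array([495.8, 105.2]))
red2 2 (array([495.2, 105.2]), array([3.4, 0. ]), -134.5, array([495.2, 105.2]))
orange 147 (array([659.5,  16.9]), array([29.9, 31.5]), 0.3, array([659.8,  17.3]))
stylus [0.533 0.295 0.084] 0.78
stylus [0.647 0.016 0.078] 0.57
jar_a [0.355 0.219 0.073] 0.9
jar_a [ 0.372 -0.215  0.073] 0.81
jar_a [0.72  0.357 0.072] 0.74
```

View pics/t3.png

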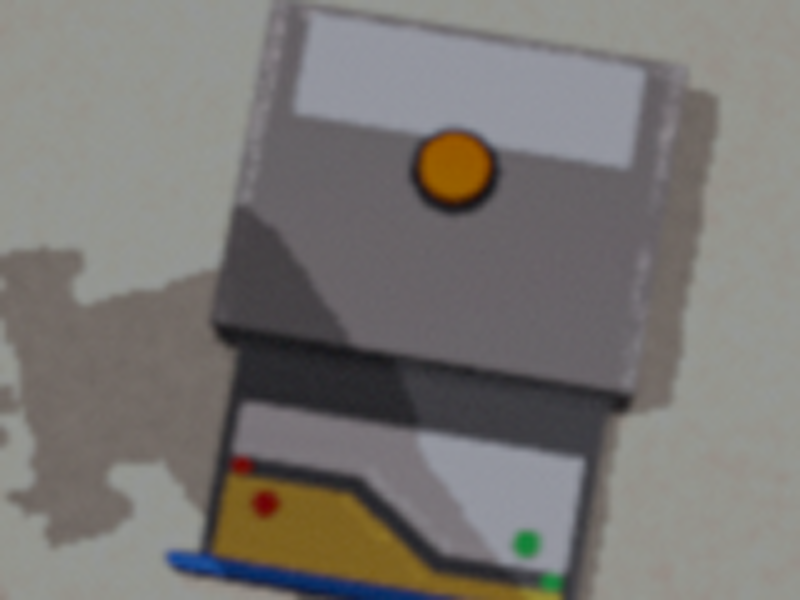

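The crop shows the tray fully out, with the dark Z-shaped groove between brass and silver, its green end at (551,582) and red end at (242,465). I'll fit the groove while the view is clear, and descend onto the stylus.

>>> carry_out:
  deltas:
    - [0.06,0.02,0.3,0.03,1]
    - [0.06,0.02,0.6,0.03,1]
    - [0.06,0.02,0.74,0.03,1]
    - [0.06,0.02,0.74,0.03,1]

```text
clock: 5.98
position: [0.5342, 0.3057, 0.0845]
ee_rot: [0.629, 0.777, -0.002, -0.0]
ft_force: [-0.1, -1.0, 0.3]
grip_width: 0.999
grasp_force: 0.0
```

```bash
cat >> h.py <<'E'
SE=np.array([[-64,-64],[-64,-22],[-34,22],[-34,64]])/1000.
def seam(cx,cy,yaw,q=.105,n=None):
    a=np.radians(yaw); R=np.array([[np.cos(a),-np.sin(a)],[np.sin(a),np.cos(a)]])
    P=SE-[q,0]
    if n:
        s=np.r_[0,np.cumsum(np.linalg.norm(np.diff(P,axis=0),axis=1))]; t=np.linspace(0,s[-1],n)
        P=np.c_[np.interp(t,s,P[:,0]),np.interp(t,s,P[:,1])]
    return P@R.T+[cx,cy]
E
python3 - <<'E'
from h import *
from scipy.optimize import minimize
plan([.5325,.3108,.085],12.4)
c=camera("top"); g=cv2.cvtColor(c["img"],cv2.COLOR_RGB2GRAY).astype(np.float32); g=cv2.GaussianBlur(g,(0,0),.8)
def pts(p):
    S=seam(*p,n=60); return np.array([pix(c,[x,y,.024]) for x,y in S],np.float32)
def cost(p):
    u=pts(p); v=cv2.remap(g,u[:,0],u[:,1],cv2.INTER_CUBIC); return float(v.mean())
p0=np.array([.638,.0174,-9.5])
r=minimize(cost,p0,method="Nelder-Mead",options=dict(initial_simplex=p0+np.array([[0,0,0],[.006,0,0],[0,.006,0],[0,0,2]]),xatol=1e-4))
print(r.x,r.fun,cost(p0)); print(np.round(seam(*r.x),4)); print(np.round(seam(*p0),4))
E
```

```text
t 5.97 pos [0.5342 0.3057 0.0845] yawy 12.0 F [-0.1 -1.   0.3] grip 0.999 0.0 -> d [ 0.036 -0.004 -0.003] spin -0.013
[ 0.63914226  0.02031595 -9.42165733] 58.83100891113281 59.992061614990234
[[ 0.4619 -0.0152]
 [ 0.4688  0.0263]
 [ 0.5056  0.0648]
 [ 0.5125  0.1062]]
[[ 0.4608 -0.0178]
 [ 0.4677  0.0236]
 [ 0.5045  0.062 ]
 [ 0.5115  0.1035]]
```

>>> carry_out:
  deltas:
    - [0.035,0,0,0,1]
    - [0.035,0,0,0,1]
    - [0.035,0,0,0,0]
    - [0.035,0,0,0,-1]
    - [0.035,0,0,0,-1]
    - [0.035,0,0,0,-1]
    - [0.035,0,0,0,-1]
    - [0.035,0,0,0,-1]
  force: 80

```text
clock: 7.02
position: [0.5335, 0.3128, 0.0862]
ee_rot: [0.629, 0.778, 0.0, 0.0]
ft_force: [-0.5, -0.1, 2.1]
grip_width: 0.148
grasp_force: 78.3
```

Run:
```python
from h import *
plan([.5325,.3108,.085],12.4)
```

```text
t 7.03 pos [0.5335 0.3128 0.0862] yawy 12.1 F [-0.5 -0.1  2.1] grip 0.148 78.3 -> d [-0.012 -0.009  0.008] spin -0.009
```

>>> carry_out:
  deltas:
    - [0,0,-0.15,0,-1]
    - [0,0,-0.35,0,-1]
    - [0,0,-0.6,0,-1]
    - [-0.25,-0.12,-0.6,0,-1]
    - [-0.5,-0.24,-0.6,0,-1]
    - [-0.75,-0.36,-0.6,0,-1]
    - [-1,-0.47,-0.6,0,-1]

```text
clock: 7.9
position: [0.4952, 0.1499, 0.1758]
ee_rot: [0.629, 0.778, -0.0, -0.0]
ft_force: [0.2, -0.0, -0.2]
grip_width: 0.147
grasp_force: 78.2
```

>>> carry_out:
  deltas:
    - [-0.25,-0.12,0,0,-1]
    - [-0.5,-0.24,0,0,-1]
    - [-0.75,-0.36,0,0,-1]
    - [-1,-0.45,0,0,-1]
    - [-1,-0.45,0,0,-1]
    - [-1,-0.45,0,0,-1]

```text
clock: 8.65
position: [0.4614, -0.0089, 0.176]
ee_rot: [0.628, 0.778, 0.0, -0.0]
ft_force: [-0.4, -1.0, -1.4]
grip_width: 0.148
grasp_force: 78.2
```

Run:
```python
from h import *
plan([.4615,-.0165,.12],12.1)
c=camera("wrist"); save("w4.png",c["img"])
s=camera("scene")
o=manip.get_obs()
print("tip pred in wrist",pix(c,o["position"]-[0,0,.0662]))
m=mask(c,(22,130,60),(36,255,255),pix(c,o["position"]),250); z=o["position"][2]-.0042+.007; print("bar w",rectof(c,m,z))
m=mask(c,(45,90,40),(80,255,255),pix(c,[.461,-.016,.028]),100); print("green",rectof(c,m,.028))
```

```text
t 8.65 pos [ 0.4614 -0.0089  0.176 ] yawy 12.1 F [-0.4 -1.  -1.4] grip 0.148 78.2 -> d [-0.05  -0.01   0.373] spin 0.001
tip pred in wrist (np.float64(275.54504508148807), np.float64(229.3291550953181))
bar w (array([459.8,   0.6]), array([14.1, 84.5]), 12.3, array([458.9,   4.1]))
green (array([481.5, -17.5]), array([2.5, 8.8]), 13.0, array([481.2, -17.4]))
```

View pics/w4.png

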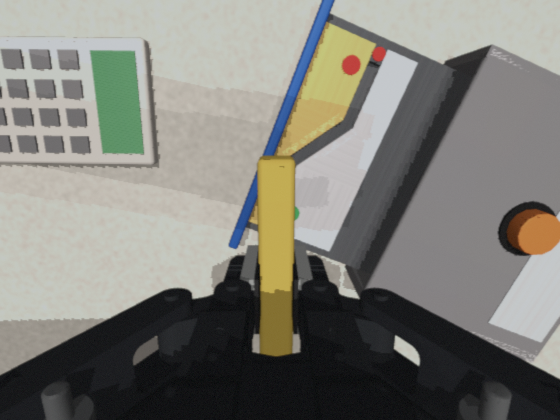

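The view shows the bar gripped square, and the seam from the slanted part at about (320,140) to the red end at (378,52). I'll fit the seam in this near view and take the bar's end to get its offset.

Run:
```python
from h import *
from scipy.optimize import minimize
c=camera("wrist"); g=cv2.cvtColor(c["img"],cv2.COLOR_RGB2GRAY).astype(np.float32); g=cv2.GaussianBlur(g,(0,0),2.5)
def cost(p,full=False):
    S=seam(p[0],p[1],p[2],n=80)[34:]; u=np.array([pix(c,[x,y,.0235]) for x,y in S],np.float32)
    v=cv2.remap(g,u[:,0],u[:,1],cv2.INTER_CUBIC)
    return (u,v) if full else float(v.mean())
# extent: fix along-seam shift from red dot pixel marks afterwards
for p0 in ([.638,.0174,-9.5],[.639,.0203,-9.4]):
    p0=np.array(p0); r=minimize(cost,p0,method="Nelder-Mead",options=dict(initial_simplex=p0+np.array([[0,0,0],[.004,0,0],[0,.004,0],[0,0,1]]),xatol=1e-5))
    print(np.round(r.x,4),r.fun,cost(p0)); u,v=cost(r.x,True); print(np.round(u[[0,10,20,-1]]))
m=mask(c,(0,150,80),(8,255,255),(378,52),14); print("red mark",rectof(c,m,.028))
print("p0 seam6",seam(.638,.0174,-9.5)[3],"bar end",onplane(c,[276,157],manip.get_obs()["position"][2]+.0028))
v,u_=np.nonzero(mask(c,(100,150,60),(130,255,255),(285,120),170)); q=onplane(c,np.c_[u_,v],.054); r=cv2.minAreaRect((q[:,:2]*1000).astype(np.float32)); print("blue",r, "exp ctr", .638-.189*.9863,.0174+.189*.165)
im=c["img"].copy()
for p,col in ((r_,k) for r_,k in (([.638,.0174,-9.5],(0,255,0)),)):
    for x,y in seam(*p,n=40): cv2.circle(im,tuple(int(round(t)) for t in pix(c,[x,y,.022])),1,col,-1)
save("w5.png",cv2.resize(im[0:260,220:470],(750,600) if 0 else (577,600)))
plan([.4615,-.0165,.12],12.1)
```

```text
[  0.6373   0.0146 -10.6537] 87.4979248046875 87.78761291503906
[[308. 150.]
 [326. 138.]
 [345. 126.]
 [370.  74.]]
[  0.6359   0.0115 -11.4203] 87.45858001708984 88.2011489868164
[[307. 151.]
 [325. 139.]
 [344. 128.]
 [370.  76.]]
red mark (array([513.2, 116.7]), array([9.4, 8.5]), 77.7, array([513.3, 116.7]))
p0 seam6 [0.51146935 0.1034639 ] bar end [[0.45103574 0.04168031 0.17873027]]
blue ((456.9737243652344, 82.1718978881836), (109.75955200195312, 6.9438042640686035), 80.54708862304688) exp ctr 0.4515893 0.048585
t 8.8 pos [ 0.4615 -0.0084  0.1759] yawy 12.2 F [ 0.1 -0.1 -1.1] grip 0.143 78.2 -> d [-0.053 -0.011  0.373] spin 0.004
```

View pics/w5.png

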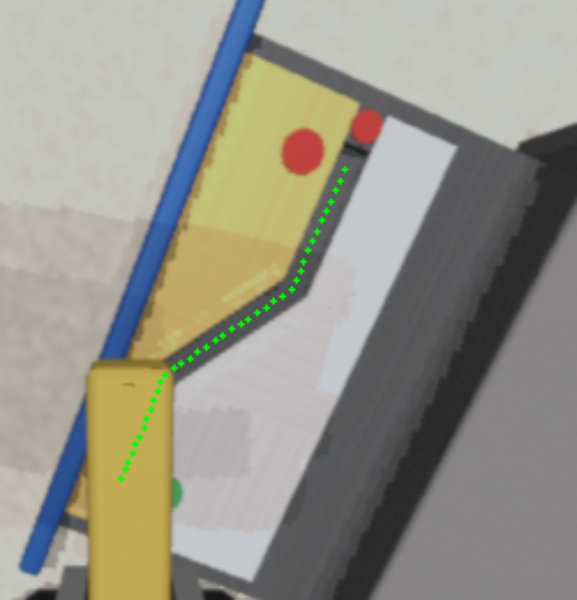

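>>> carry_out:
  deltas:
    - [-0.063,-0.01,0.2,0,-1]
    - [-0.063,-0.01,0.35,0,-1]
    - [-0.063,-0.01,0.45,0,-1]
    - [-0.063,-0.01,0.49,0,-1]
    - [-0.063,-0.01,0.49,0,-1]
    - [-0.063,-0.01,0.49,0,-1]

```text
clock: 9.55
position: [0.4624, -0.0189, 0.1032]
ee_rot: [0.628, 0.778, 0.001, 0.0]
ft_force: [0.2, -0.5, -1.2]
grip_width: 0.149
grasp_force: 78.2
```

Run:
```python
from h import *
plan([.4621,-.018,.088],12.1)
s=camera("scene"); u=pix(s,[.47,.0,.03]); x,y=int(u[0]),int(u[1]); print(x,y)
save("s6.png",cv2.resize(s["img"][y-50:y+40,x-60:x+60],(800,600),interpolation=2))
```

```text
t 9.55 pos [ 0.4624 -0.0189  0.1032] yawy 12.1 F [ 0.2 -0.5 -1.2] grip 0.149 78.2 -> d [ 0.006 -0.001  0.101] spin 0.001
258 207
```

View pics/s6.png

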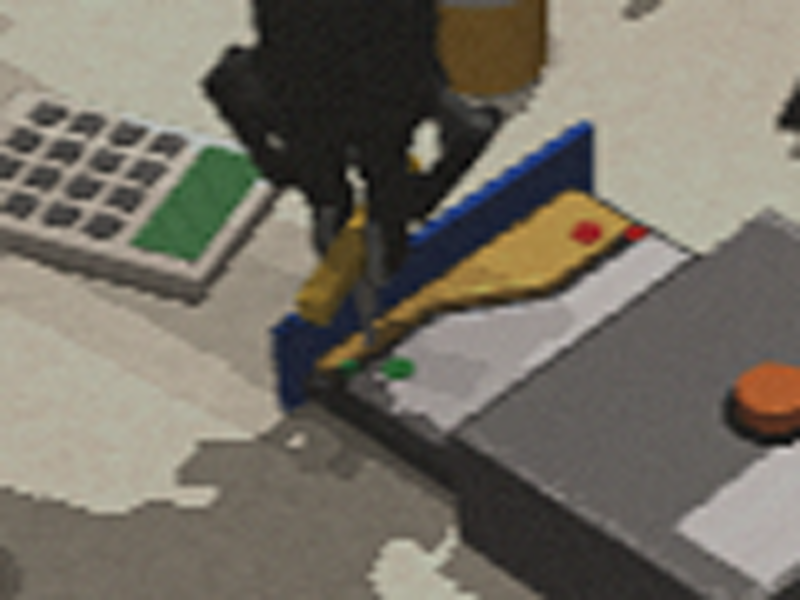

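The tip hovers at (370,340), over the groove just beside the green end mark at (348,366), so I'll descend and check the force.

>>> carry_out:
  deltas:
    - [0.005,0,0.04,0,-1]
    - [0.005,0,0.07,0,-1]
    - [0.005,0,0.09,0,-1]
    - [0.005,0,0.1,0,-1]
    - [0.005,0,0.1,0,-1]

```text
clock: 10.22
position: [0.4618, -0.0183, 0.0877]
ee_rot: [0.629, 0.778, 0.0, -0.0]
ft_force: [-0.6, -0.2, 2.7]
grip_width: 0.143
grasp_force: 78.5
```

Run:
```python
from h import *
for _ in range(3): camera("scene"); plan([.4621,-.018,.0875],12.1)
```

```text
t 10.28 pos [ 0.4618 -0.0183  0.0877] yawy 12.1 F [-1.7  0.5  2.2] grip 0.147 78.5 -> d [0.001 0.002 0.001] spin 0.001
t 10.32 pos [ 0.4618 -0.0183  0.0877] yawy 12.1 F [-1.   0.6  2.9] grip 0.144 78.5 -> d [0.002 0.002 0.001] spin 0.001
t 10.38 pos [ 0.4618 -0.0183  0.0877] yawy 12.1 F [-1.6  0.3  1.6] grip 0.148 78.6 -> d [0.002 0.002 0.001] spin 0.001
```

Run:
```python
from h import *
o=manip.get_obs(); R=Ro.from_quat(o["ee_rot"]).as_matrix()[:2,:2]
P=seam(.6393,.0172,-9.5); P[-1]+=.0015*(P[-1]-P[-2])/.042; P=np.vstack([P[0]-.0015*(P[1]-P[0])/.042,P[1:]])
s=np.r_[0,np.cumsum(np.linalg.norm(np.diff(P,axis=0),axis=1))]; print(s)
t=np.arange(0,s[-1]+.0036,.0037); W=np.c_[np.interp(t,s,P[:,0]),np.interp(t,s,P[:,1])]
print(np.round((W-o["position"][:2])@R/.15,3).tolist())
```

```text
[0.         0.0435     0.09675411 0.14025411]
[[-0.008, -0.002], [0.015, 0.007], [0.038, 0.016], [0.061, 0.026], [0.084, 0.035], [0.107, 0.044], [0.13, 0.053], [0.153, 0.062], [0.176, 0.071], [0.198, 0.08], [0.221, 0.089], [0.244, 0.098], [0.265, 0.11], [0.279, 0.131], [0.293, 0.151], [0.307, 0.171], [0.32, 0.192], [0.334, 0.212], [0.348, 0.233], [0.362, 0.253], [0.376, 0.274], [0.39, 0.294], [0.403, 0.314], [0.417, 0.335], [0.431, 0.355], [0.445, 0.376], [0.459, 0.396], [0.48, 0.407], [0.503, 0.416], [0.526, 0.425], [0.549, 0.434], [0.572, 0.443], [0.595, 0.452], [0.618, 0.461], [0.641, 0.471], [0.664, 0.48], [0.687, 0.489], [0.71, 0.498], [0.73, 0.506]]
```

>>> carry_out:
  deltas:
    - [-0.008,-0.004,0,0,-1]
    - [-0.008,-0.004,0,0,-1]
    - [0.015,0.005,0,0,-1]
    - [0.038,0.014,0,0,-1]
    - [0.061,0.024,0,0,-1]
    - [0.084,0.033,0,0,-1]
    - [0.107,0.042,0,0,-1]
    - [0.13,0.051,0,0,-1]
    - [0.153,0.06,0,0,-1]
    - [0.176,0.069,0,0,-1]

```text
clock: 11.62
position: [0.4664, 0.0099, 0.0876]
ee_rot: [0.628, 0.778, 0.0, 0.0]
ft_force: [-0.3, -0.5, 4.2]
grip_width: 0.147
grasp_force: 78.8
```

Run:
```python
from h import *
P=seam(.6393,.0172,-9.5)
for _ in range(2): camera("scene"); plan([*P[1],.0877],12.1)
o=manip.get_obs(); d=(o["position"][:2]-[.6393,.0172]); a=np.radians(-9.5); print("cassette frame",np.round(np.array([d[0]*np.cos(a)+d[1]*np.sin(a),-d[0]*np.sin(a)+d[1]*np.cos(a)])*1000,1))
```

```text
t 11.68 pos [0.4665 0.0105 0.0876] yawy 12.1 F [-0.5  0.8  3.6] grip 0.144 78.7 -> d [ 0.081  0.034 -0.001] spin 0.002
t 11.72 pos [0.4665 0.0103 0.0876] yawy 12.2 F [-0.7  0.1  3.5] grip 0.143 78.7 -> d [ 0.082  0.035 -0.001] spin 0.002
cassette frame [-169.3  -35.4]
```

>>> carry_out:
  deltas:
    - [0.022,0.009,0,0,-1]
    - [0.045,0.018,0,0,-1]
    - [0.068,0.027,0,0,-1]
    - [0.089,0.039,0,0,-1]
    - [0.103,0.06,0,0,-1]
    - [0.117,0.08,0,0,-1]
    - [0.131,0.1,0,0,-1]
    - [0.144,0.121,0,0,-1]
    - [0.158,0.141,0,0,-1]
    - [0.172,0.162,0,0,-1]
    - [0.186,0.182,0,0,-1]

```text
clock: 13.1
position: [0.4871, 0.043, 0.0875]
ee_rot: [0.628, 0.778, -0.0, -0.0]
ft_force: [-2.8, -0.8, 5.0]
grip_width: 0.147
grasp_force: 79.0
```

Run:
```python
from h import *
P=seam(.6393,.0172,-9.5)
for _ in range(2): camera("scene"); plan([*P[2],.0877],12.1)
o=manip.get_obs(); d=(o["position"][:2]-[.6393,.0172]); a=np.radians(-9.5); print("cassette frame",np.round(np.array([d[0]*np.cos(a)+d[1]*np.sin(a),-d[0]*np.sin(a)+d[1]*np.cos(a)])*1000,1))
```

```text
t 13.15 pos [0.4874 0.0435 0.0876] yawy 12.2 F [-0.2  1.6  4.3] grip 0.145 78.8 -> d [ 0.094  0.146 -0.001] spin 0.002
t 13.2 pos [0.4874 0.0434 0.0876] yawy 12.2 F [-1.3  0.9  4.2] grip 0.15 78.8 -> d [ 0.094  0.146 -0.001] spin 0.002
cassette frame [-154.2    0.8]
```

>>> carry_out:
  deltas:
    - [0.014,0.021,0,0,-1]
    - [0.028,0.041,0,0,-1]
    - [0.041,0.061,0,0,-1]
    - [0.055,0.082,0,0,-1]
    - [0.069,0.102,0,0,-1]
    - [0.083,0.123,0,0,-1]
    - [0.097,0.143,0,0,-1]
    - [0.118,0.154,0,0,-1]
    - [0.141,0.163,0,0,-1]
    - [0.164,0.172,0,0,-1]

```text
clock: 14.45
position: [0.5073, 0.0723, 0.0876]
ee_rot: [0.629, 0.778, 0.0, 0.0]
ft_force: [-1.6, -2.0, 4.6]
grip_width: 0.148
grasp_force: 78.8
```

Run:
```python
from h import *
P=seam(.6393,.0172,-9.5)
for _ in range(2): camera("scene"); plan([*P[3],.0877],12.1)
o=manip.get_obs(); d=(o["position"][:2]-[.6393,.0172]); a=np.radians(-9.5); print("cassette frame",np.round(np.array([d[0]*np.cos(a)+d[1]*np.sin(a),-d[0]*np.sin(a)+d[1]*np.cos(a)])*1000,1))
```

```text
t 14.5 pos [0.5074 0.073  0.0876] yawy 12.2 F [-0.8  1.1  4.2] grip 0.15 78.8 -> d [ 0.19   0.078 -0.001] spin 0.002
t 14.55 pos [0.5074 0.0728 0.0876] yawy 12.2 F [-0.4 -0.2  4.3] grip 0.147 78.8 -> d [ 0.191  0.078 -0.001] spin 0.002
cassette frame [-139.3   33.1]
```

>>> carry_out:
  deltas:
    - [0.023,0.009,0,0,-1]
    - [0.046,0.018,0,0,-1]
    - [0.069,0.027,0,0,-1]
    - [0.092,0.036,0,0,-1]
    - [0.115,0.045,0,0,-1]
    - [0.138,0.054,0,0,-1]
    - [0.16,0.064,0,0,-1]
    - [0.183,0.073,0,0,-1]
    - [0.202,0.081,0,0,-1]
    - [0.202,0.081,0,0,-1]

```text
clock: 15.8
position: [0.5128, 0.1048, 0.0876]
ee_rot: [0.628, 0.778, 0.0, -0.0]
ft_force: [-1.0, 0.9, 4.4]
grip_width: 0.147
grasp_force: 78.8
```

Run:
```python
from h import *
plan([.5335,.3128,.176],12.1)
o=manip.get_obs(); d=(o["position"][:2]-[.6393,.0172]); a=np.radians(-9.5); print("cassette frame",np.round(np.array([d[0]*np.cos(a)+d[1]*np.sin(a),-d[0]*np.sin(a)+d[1]*np.cos(a)])*1000,1))
```

```text
t 15.8 pos [0.5128 0.1048 0.0876] yawy 12.1 F [-1.   0.9  4.4] grip 0.147 78.8 -> d [ 1.327  0.427 -0.589] spin 0.002
cassette frame [-139.3   65.5]
```

>>> carry_out:
  deltas:
    - [0,0,-0.15,0,-1]
    - [0,0,-0.4,0,-1]
    - [0.15,0.05,-0.59,0,-1]
    - [0.4,0.13,-0.59,0,-1]
    - [0.65,0.21,-0.59,0,-1]
    - [0.9,0.3,-0.59,0,-1]
    - [0.9,0.3,-0.59,0,-1]

```text
clock: 16.68
position: [0.5272, 0.2493, 0.1749]
ee_rot: [0.627, 0.779, -0.0, -0.001]
ft_force: [0.2, -0.6, -1.2]
grip_width: 0.144
grasp_force: 78.2
```

```bash
python3 -c "
from h import *
plan([.5335,.3128,.176],12.1)"
```

```text
t 16.68 pos [0.5272 0.2493 0.1749] yawy 12.4 F [ 0.2 -0.6 -1.2] grip 0.144 78.2 -> d [ 0.404  0.132 -0.007] spin 0.01
```

>>> carry_out:
  deltas:
    - [0.2,0.06,0,0.01,-1]
    - [0.41,0.13,0,0.01,-1]
    - [0.41,0.13,0,0.01,-1]
    - [0.41,0.13,0.05,0.01,-1]
    - [0.41,0.13,0.05,0.01,-1]

```text
clock: 17.3
position: [0.5344, 0.3081, 0.1675]
ee_rot: [0.631, 0.776, -0.001, -0.0]
ft_force: [0.2, -0.7, -1.7]
grip_width: 0.142
grasp_force: 78.3
```

Run:
```python
from h import *
plan([.5335,.3128,.0862],12.1)
c=camera("wrist"); o=manip.get_obs()
m=mask(c,(22,130,60),(36,255,255),pix(c,o["position"]),250); print("bar w",rectof(c,m,o["position"][2]+.0028))
```

```text
t 17.3 pos [0.5344 0.3081 0.1675] yawy 11.7 F [ 0.2 -0.7 -1.7] grip 0.142 78.3 -> d [0.032 0.001 0.542] spin -0.013
bar w (array([532.7, 318.1]), array([14.1, 83.7]), 11.9, array([531.8, 322.1]))
```

>>> carry_out:
  deltas:
    - [0.03,0,0.15,0,-1]
    - [0.03,0,0.3,0,-1]
    - [0.03,0,0.4,0,-1]
    - [0.03,0,0.47,0,-1]
    - [0.03,0,0.51,0,-1]
    - [0.03,0,0.53,0,-1]
    - [0.03,0,0.54,0,-1]
    - [0.03,0,0.54,0,-1]

```text
clock: 18.35
position: [0.5338, 0.3145, 0.0879]
ee_rot: [0.631, 0.776, 0.0, 0.0]
ft_force: [-0.9, 0.4, -1.2]
grip_width: 0.148
grasp_force: 78.3
```

Run:
```python
from h import *
plan([.5335,.3128,.0862],12.1)
```

```text
t 18.35 pos [0.5338 0.3145 0.0879] yawy 11.8 F [-0.9  0.4 -1.2] grip 0.148 78.3 -> d [-0.011 -0.004  0.011] spin -0.009
```

Nearly seated. I'll go down the last 2 mm, open and lift.

>>> carry_out:
  deltas:
    - [-0.01,-0.003,0.007,0,-1]
    - [-0.01,-0.003,0.013,0,-1]
    - [-0.01,-0.003,0.013,0,-1]

```text
clock: 18.73
position: [0.5336, 0.3126, 0.0863]
ee_rot: [0.631, 0.776, 0.0, 0.0]
ft_force: [-2.4, -2.1, 4.0]
grip_width: 0.144
grasp_force: 79.1
```

>>> carry_out:
  deltas:
    - [0,0,0,0,-0.6]
    - [0,0,0,0,-0.3]
    - [0,0,0,0,0.2]
    - [0,0,0,0,1]
    - [0,0,0,0,1]
    - [0,0,0,0,1]
    - [0,0,-0.1,0,1]
    - [0,0,-0.3,0,1]
    - [0,0,-0.6,0,1]
    - [0,0,-0.6,0,1]

```text
clock: 19.98
position: [0.5355, 0.3137, 0.1807]
ee_rot: [0.631, 0.776, 0.004, 0.001]
ft_force: [0.7, -0.7, -0.8]
grip_width: 1.004
grasp_force: 0.0
```

Run:
```python
from h import *
c=camera("wrist"); 
m=mask(c,(22,130,60),(36,255,255),pix(c,[.5325,.311,.089]),250); print("bar w",rectof(c,m,.089))
P=cloud(c)[m]; print("z",np.percentile(P[:,2],[10,50,90]))
# tray front contact: cassette-frame (-193,0) -> approach 60 mm ahead
a=np.radians(-9.5)
for x in (-.26,-.193,-.083): print(x, .6393+x*np.cos(a), .0172+x*np.sin(a))
plan([.6393-.26*np.cos(a), .0172-.26*np.sin(a),.17],-9.5)
print(manip.get_obs()["joint_pos"].round(2))
```

```text
bar w (array([533.9, 311.9]), array([ 14.2, 102.7]), 12.1, array([533.3, 315.2]))
z [0.08887244 0.08997012 0.09083342]
-0.26 0.3828657436003198 0.06011237752377619
-0.193 0.4489468789033143 0.049054187931110785
-0.083 0.5574382950724097 0.030898951286436244
t 20.02 pos [0.5345 0.3134 0.1783] yawy 11.8 F [ 0.5  0.7 -0.6] grip 0.996 0.0 -> d [-1.446 -1.335  0.047] spin 0.711
[-0.87  0.37  0.33  1.59 -0.13  1.19 -0.3 ]
```

>>> carry_out:
  deltas:
    - [-0.25,-0.2,0,0,-1]
    - [-0.5,-0.4,0,0,-1]
    - [-0.75,-0.59,0,0,-1]

```text
clock: 20.4
position: [0.4687, 0.183, 0.1749]
ee_rot: [0.63, 0.776, -0.001, -0.0]
ft_force: [1.2, -0.4, 0.2]
grip_width: 0.378
grasp_force: 0.0
```

>>> carry_out:
  deltas:
    - [-0.25,-0.2,0,0.25,-1]
    - [-0.5,-0.4,0,0.5,-1]
    - [-0.75,-0.59,0,0.71,-1]
    - [-0.75,-0.59,0,0.71,-1]
    - [-0.75,-0.59,0,0.71,-1]

```text
clock: 21.02
position: [0.4062, 0.0566, 0.1755]
ee_rot: [0.763, 0.647, 0.0, -0.0]
ft_force: [-0.4, 1.1, -0.2]
grip_width: 0.002
grasp_force: 0.0
```

Run:
```python
from h import *
plan([.4075,.056,.043],-9.5)
print(manip.get_obs()["joint_pos"].round(2))
c=camera("top"); m=mask(c,(22,130,60),(36,255,255),(139,231),35); print("bar top",rectof(c,m,.089))
```

```text
t 21.02 pos [0.4062 0.0566 0.1755] yawy -9.4 F [-0.4  1.1 -0.2] grip 0.002 0.0 -> d [-0.003  0.009  0.883] spin 0.002
[-0.73 -0.12  0.46  2.11  0.06  1.14 -0.46]
bar top (array([534.7, 309.7]), array([ 17.6, 104.6]), 11.8, array([534.9, 308.3]))
```

>>> carry_out:
  deltas:
    - [0,0,0.35,0,-1]
    - [0,0,0.7,0,-1]
    - [0,0,0.88,0,-1]
    - [0,0,0.88,0,-1]
    - [0,0.08,0.88,0,-1]
    - [0,0.16,0.88,0,-1]
    - [0,0.24,0.88,0,-1]
    - [0,0.32,0.88,0,-1]
    - [0,0.4,0.88,0,-1]
    - [0,0.48,0.88,0,-1]
    - [0,0.56,0.88,0,-1]
    - [0,0.64,0.88,0,-1]
    - [0,0.7,0.88,0,-1]
    - [0,0.75,0.88,0,-1]

```text
clock: 22.82
position: [0.5176, 0.0378, 0.0435]
ee_rot: [0.763, 0.646, -0.0, -0.0]
ft_force: [-5.6, 2.3, 4.8]
grip_width: -0.002
grasp_force: 2.7
```

```bash
cat >> h.py <<'E'
def cf():
    o=manip.get_obs(); d=(o["position"][:2]-[.6393,.0172]); a=np.radians(-9.5); print("cassette frame",np.round(np.array([d[0]*np.cos(a)+d[1]*np.sin(a),-d[0]*np.sin(a)+d[1]*np.cos(a)])*1000,1))
E
python3 - <<'E'
from h import *
plan([.4075,.056,.043],-9.5); cf()
E
```

```text
t 22.82 pos [0.5176 0.0378 0.0435] yawy -9.5 F [-5.6  2.3  4.8] grip -0.002 2.7 -> d [-0.001 -0.744  0.004] spin 0.001
cassette frame [-123.4    0.2]
```

Contact is made and the force fits the spring. Now the final push, in small steps.

>>> carry_out:
  deltas:
    - [0,0.04,0,0,-1]
    - [0,0.07,0,0,-1]
    - [0,0.1,0,0,-1]
    - [0,0.12,0,0,-1]
    - [0,0.14,0,0,-1]
    - [0,0.15,0,0,-1]
    - [0,0.16,0,0,-1]

```text
clock: 23.7
position: [0.5394, 0.0342, 0.0432]
ee_rot: [0.763, 0.646, -0.001, -0.002]
ft_force: [-17.8, 3.3, 13.0]
grip_width: -0.001
grasp_force: 9.6
```

Run:
```python
from h import *
plan([.4075,.056,.043],-9.5); cf()
```

```text
t 23.7 pos [0.5394 0.0342 0.0432] yawy -9.5 F [-17.8   3.3  13. ] grip -0.001 9.6 -> d [-0.001 -0.891  0.005] spin 0.001
cassette frame [-101.3    0.2]
```

>>> carry_out:
  deltas:
    - [0,0.005,0,0,-1]
    - [0,0.005,0,0,-1]
    - [0,-0.05,0,0,-1]
    - [0,-0.15,0,0,-1]
    - [0,-0.4,0,0,-1]
    - [0,-0.6,-0.3,0,-1]
    - [0,-0.6,-0.7,0,-1]
    - [0.3,-0.7,-1,0,-1]
    - [0.7,-0.7,-1,0,-1]
    - [1,-0.7,-1,0,-1]

```text
clock: 24.95
position: [0.4631, 0.2019, 0.1949]
ee_rot: [0.763, 0.647, 0.002, 0.0]
ft_force: [0.4, -0.2, -0.4]
grip_width: -0.006
grasp_force: 0.0
```

Run:
```python
from h import *
c=camera("top"); save("t9.png",cv2.resize(c["img"][120:330,90:390],(800,560),interpolation=2))
m=mask(c,(100,120,40),(130,255,255),(263,224),60); print("blue",rectof(c,m,.05))
m=mask(c,(22,130,60),(36,255,255),(139,231),35); print("bar top",rectof(c,m,.089)); plan([.4,.2,.2])
```

```text
blue (array([553.7,  32.5]), array([197. ,  13.2]), 80.6, array([553.3,  30.1]))Traceback (most recent call last):
  File "<stdin>", line 4, in <module>
  File "h.py", line 27, in mask
    k=1+np.argmax(st[1:,4]); return l==k
        ~~~~~~~~~^^^^^^^^^^
    return _wrapfunc(a, 'argmax', axis=axis, out=out, **kwds)
    return bound(*args, **kwds)
ValueError: attempt to get argmax of an empty sequence
```

View pics/t9.png

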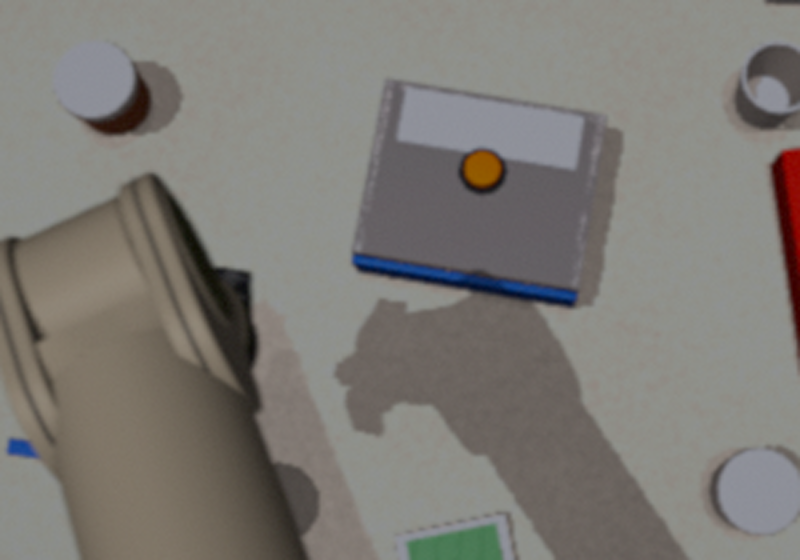

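The tray is home: the panel reads (553.7, 32.5), the same as at the start. The arm is hiding the stand in this view, but after release the stylus was seen lying in its notches. The hand is clear, so I'm handing in.

```bash
python3 -c "
from h import *
print(ticket.hand_in())"
```

```text
the job is handed in; nothing more can be done
None
```

The job is handed in after about 25 s of robot time: the tray was released, the whole seam was traced from green to red with the tip in the groove, the stylus was laid back in its stand, and the tray was pushed shut and stayed home in the last picture.

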